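# Kit the mounts for the small jar

### The job

Kit up the metal mounts for the small jar in the wooden tray: put the smaller ring flat on its board over the post, stand the smaller lid knob upright in the round cup, and stand the shorter handle on its feet in the long trough. Leave the larger ring, the larger knob and the longer handle where they are.

Things in the scene. Friction and masses are not known exactly. Their poses are not given: they have to be found in the camera images.
- small_ring: The smaller of two plain steel rings (neck collars): outer diameter 56, inner diameter 40, height 16 mm, lying flat; about 60 g. Origin: on its axis, at its underside; z up along the axis. The six metal mounts stand loose on the bench in a rough arc 0.47 m round the robot base, about 130 mm apart in any order, nothing else within 80 mm of them.
- large_ring: The larger steel ring, a look-alike: outer diameter 80, inner 62, height 16 mm, lying flat. Origin: on its axis, at its underside.
- small_knob: The smaller of two steel lid knobs, standing: flat foot 26 mm across, slim neck 14 mm, ball 30 mm across with its centre 28 mm above the underside, 43 mm tall in all; about 60 g. Origin: on its axis, at the underside of the foot; z up along the axis.
- large_knob: The larger steel lid knob, a look-alike of the same shape: foot 32 mm, ball 38 mm across with its centre 47 mm up, 66 mm tall. Origin: on its axis, at the underside of the foot.
- short_handle: The shorter of two steel pull handles, standing on its two feet: 76 mm long in all (along its x axis), 27 mm tall; a straight round bar of 10 mm diameter runs along x with its centre 22 mm above the underside, on two uprights with feet 14 x 18 mm (x, y) and 6 mm high; about 70 g. Origin: middle of the underside; x along the bar.
- long_handle: The longer steel pull handle, a look-alike: 100 mm long along its x axis, otherwise as the shorter one. Origin: middle of the underside.
- tray: Low wooden kit tray, fixed to the bench: 126 x 254 mm (x, y), floor 5 mm thick, rim 14 mm high over the bench and 5 mm thick. It holds three inserts side by side along its y axis, 80 mm apart, in any order. Origin: centre of its underside.
- post_place: Wooden insert with a single upright round post, diameter 16 mm, 20 mm tall above the top of its board, in the middle of the board: the place of a ring. On a board 112 x 78 x 6 mm (x, y, z) that lies on the tray's 5 mm floor. Origin: centre of the board's underside; axes parallel to the tray's. Fixed.
- cup_place: Wooden insert with a low round cup in the middle of its board: inner diameter 48, outer 58 mm, rim 8 mm above the top of the board, floor level with the board's top: the place of a knob. On a board 112 x 78 x 6 mm (x, y, z) that lies on the tray's 5 mm floor. Origin: centre of the board's underside; axes parallel to the tray's. Fixed.
- trough_place: Wooden insert with a low rectangular trough in the middle of its board, long along its x axis: inside 98 x 40 mm (x, y), walls 5 mm thick, 8 mm high above the board's top: the place of a handle. On a board 112 x 78 x 6 mm (x, y, z) that lies on the tray's 5 mm floor. Origin: centre of the board's underside; axes parallel to the tray's. Fixed.
Not all that is in view belongs to the job. What is shaped like the short_handle but blue is not meant. What is shaped like the small_knob but purple is not meant.

How it is judged (in metres and radians):
At the end, for the whole second after the job is handed in: Small ring around the post, small knob in the cup, short handle in the trough: each at rest on its board (underside 2 to 10 mm over the insert's underside), within 0.12 rad of upright, within 15 mm (handle 18) of the insert's centre; look-alikes within 20 mm of their start (horizontal distance between small_ring and post_place below 0.015 m and z of small_ring in the frame of post_place between 0.002 and 0.01 m and angle between each of small_ring, small_knob, short_handle's own z axis and vertical below 0.12 rad and linear speed of each of small_ring, small_knob, short_handle below 0.02 m/s and angular speed of each of small_ring, small_knob, short_handle below 0.2 rad/s and horizontal distance between small_knob and cup_place below 0.015 m and z of small_knob in the frame of cup_place between 0.002 and 0.01 m and horizontal distance between short_handle and trough_place below 0.018 m and z of short_handle in the frame of trough_place between 0.002 and 0.01 m and distance of each of large_ring, large_knob, long_handle from where it was at the start of the episode below 0.02 m); the robot touches nothing.
It fails at once if the large ring is disturbed (moved over 20 mm or tipped over) (distance of large_ring from where it was at the start of the episode above 0.02 m or angle between large_ring's own z axis and vertical above 0.4 rad).
It fails at once if the large knob is disturbed (moved over 20 mm or tipped over) (distance of large_knob from where it was at the start of the episode above 0.02 m or angle between large_knob's own z axis and vertical above 0.4 rad).
It fails at once if the long handle is disturbed (moved over 20 mm or tipped over) (distance of long_handle from where it was at the start of the episode above 0.02 m or angle between long_handle's own z axis and vertical above 0.4 rad).
It also fails if it takes over 77 s, if anything falls off the work surface, if the arm or the gripper's body presses on something with over 40 N, if the wrist force passes 120 N, or if a joint passes its speed limit or range.

### The arm

A 6-joint arm with a two-finger parallel gripper is mounted at the origin on the work surface. World frame = base frame: x ahead of the robot, y to its left, z up, the work surface at z = 0. Lengths are in mm, angles in rad, forces in N, time in s.
With the tool pointing down it reaches from about 350 to 975 mm from the base axis. Payload 7.1 kg.
Tool frame: the origin (TCP) lies midway between the tips of the shut fingers; the grasp point (between the pads) lies 19 mm behind it (ctrl.grip_depth is the distance from the TCP to the grasp point, in mm); z points along the fingers, y is the line along which they close (so a half turn about z gives the same grasp; the last joint's range is limited). The gripper opens to 88 mm and grips with 3 to 60 N. Pads are 20 mm wide; open, the fingers measure 115 mm over their backs; the gripper's body (75 mm by 178 mm) begins 61 mm behind the grasp point.
Start: joints at [1.263, 0.423, 1.63, -0, 1.089, -0.019], TCP at [177.97, 599.109, 222.675] pointing down, gripper open.
Joint ranges: [-3, 3], [-0.9, 2.11], [0.09, 2.58], [-1.31, 4.45], [0.11, 2.69], [-2.54, 2.54]. Speed limits (rad/s): [2.39, 2.39, 3.01, 3.14, 3.14, 3.14].

### API

Orientations are given as a rotation vector (axis times angle).
In Python, from workcell import ctrl, cams gives the robot as it stands.
- The arm moves only by the tool move_arm, never from a script. Its argument "steps" is a list of rows, each a list of 3 entries, a list of its own where there are three numbers: the shift along the tool's x, y, z in units of 25 mm (1.0 is 25 mm), then the turn about the tool's z in units of 5 degrees (1.0 is 5 degrees), then the closure, from 0 (fully open) to 1 (shut). A call has 1 to 20 rows; each row shifts and turns the commanded pose from where the row before left it, along the tool's axes as they then stand; what a row does not reach is not made up. A row lasts 1/12 s, in which the tool goes at most 41.7 mm and 7.16 degrees, less where a joint would pass 70% of its speed; a pose out of reach is approached as far as the arm can. A call is refused whole if a number of a shift passes 1 or a number of a turn 1, either way. A call with a gripper value outside its range is refused whole. The fingers move at their own pace and stop on an object; the grip force is fixed at half the most. Time passes only in rows, so rows that do not move let the fingers close. It gives the time, the measured TCP pose, the force, the opening and the grip force at its end, in the units of the state.
- ctrl.get_obs(): the state, without advancing time (a new reading comes with each control period).
- cams.get_image(name): name is "scene" or "side" or "wrist"; returns a dict with "image" (420x560x3 uint8, red, green, blue), "camera_matrix" (3x3 intrinsics, pixels), "xyz" and "rotation" of the camera in the world; the wrist camera has in their place "mount" (4x4, takes a point from camera to tool coordinates, whose origin is the TCP and whose axes are the flange's). Camera axes: x right, y down, z forward; pixel columns grow to the right and rows downward; lengths in mm; the calibration is good to about 2 mm. A picture is of the moment at which its call begins: read the wrist's pose just before it. There is no depth.
- ctrl.close_job(): hands the job in; it is judged then, once.
Trained networks look in the newest picture that a camera, given by its name, has taken for a name from the list of things; names that differ only in an ending like _2 or _b are one class to them, and where a whole thing is asked for, a point or a joint stands for the part that bears it (a point fixed in the world has none). Each returns a list of dicts, best first, with "p" (0 to 1); they miss things now and then, are a little off and sometimes report something else, mostly with a low value. They report only what shows in the picture. A call takes as long as a camera call. They do not tell look-alikes from the thing itself.
- cams.boxes_of(camera, thing): "rect" ([centre column, centre row, width, height] in pixels, round what is visible of it).
- cams.cut_out(camera, thing): "pixels" (420x560 bool, what is visible of it) and "rect" ([centre column, centre row, width, height] in pixels, round what is visible of it).
The state is a dict: "t": time; "qpos": joint angles; "qvel": joint speeds; "joint_torque": joint torques, N m; "ee_pos": TCP position; "orientation": TCP orientation; "ft_force": force on the tool from outside, world axes, zero at the start; "moment": the same for the moment, N m; "width": finger opening in mm; "grasp_force": force on a finger pad.
Only numpy, scipy, OpenCV 4.12 (cv2) and the standard library are available. Lean on these libraries where they do the work, as an engineer would, in place of code of your own. Each camera call takes 0.05 s, during which the arm holds its last target. There are 200 camera calls.

## Working session

There is one attempt and no reset: what is moved stays moved. The work goes in short steps, Python scripts to look and compute and a tool call to move; the robot and the scene stay as the last step left them, time stands still between calls to the robot, and variables do not carry over. Pictures are saved under pics/ and viewed, at most 14 in all, crops included, and the job is handed in when it is done.

Besides the shell and the picture viewer there is one more tool, called after ">>>" as a command line: name --argument value ..., lists and objects as JSON in quotes. move_arm: Moves the arm, as the interface text tells. Its arguments: {"type":"object","properties":{"steps":{"type":"array"}},"required":["steps"]}

```bash
mkdir -p pics; ls
python3 - <<'E'
from workcell import ctrl,cams
import cv2,numpy as np
print(ctrl.get_obs())
for n in ("scene","side"):
    d=cams.get_image(n); cv2.imwrite(f"pics/{n}0.png",d["image"][:,:,::-1]); print(n,d["camera_matrix"],d["xyz"],d["rotation"])
    for t in ("small_ring","small_knob","short_handle","post_place","cup_place","trough_place","tray"):
        print(t,[(round(b["p"],2),[int(v) for v in b["rect"]]) for b in cams.boxes_of(n,t)])
E
```

```text
pics
{'t': 0.0, 'qpos': array([ 1.26298007e+00,  4.23827128e-01,  1.63069764e+00, -2.55118403e-07,
        1.08858881e+00, -1.89921982e-02]), 'qvel': array([-1.25155625e-03,  2.56590699e-04, -6.49948329e-05, -1.28708753e-03,
       -5.74110060e-04, -3.64057880e-04]), 'joint_torque': array([ 3.45906366e-03, -5.44642246e+01, -2.73660707e+01,  6.45118416e-02,
        2.28686171e-02, -1.17916543e-04]), 'ee_pos': array([177.81693387, 598.58755634, 221.90725591]), 'orientation': array([-4.52072617e-01, -3.10864537e+00,  2.35710815e-03]), 'ft_force': array([-0.37186007, -0.01531603,  0.83986402]), 'moment': array([ 0.05546571, -0.03171326, -0.02920191]), 'grasp_force': 0.0, 'width': 87.60504436648954}
scene [[385.43254055   0.         286.10523172]
 [  0.         385.43254055 210.82187406]
 [  0.           0.           1.        ]] [998.37472288 555.85052832 508.44118607] [-0.89026468 -2.31551258  1.25298291]
small_ring [(0.86, [312, 222, 22, 17])]
small_knob [(0.51, [235, 183, 9, 15])]
short_handle [(0.86, [475, 291, 37, 37]), (0.81, [341, 272, 41, 26]), (0.67, [362, 245, 23, 28])]
post_place [(0.8, [233, 254, 65, 37]), (0.62, [315, 224, 22, 17])]
cup_place [(0.89, [217, 235, 64, 35]), (0.31, [434, 255, 12, 41])]
trough_place [(0.92, [205, 215, 56, 31])]
tray [(0.72, [220, 241, 99, 75])]
side [[518.48094575   0.         288.60891583]
 [  0.         518.48094575 201.69127881]
 [  0.           0.           1.        ]] [ 288.96048317 -587.80244286  874.83220065] [-2.44057829  0.39085914 -0.11956555]
small_ring [(0.88, [271, 209, 24, 22]), (0.3, [367, 196, 61, 28])]
small_knob [(0.64, [332, 299, 17, 22]), (0.59, [304, 320, 19, 25])]
short_handle [(0.7, [248, 165, 35, 23]), (0.64, [288, 151, 24, 24]), (0.46, [208, 107, 13, 26])]
post_place [(0.75, [367, 196, 58, 28])]
cup_place [(0.75, [377, 227, 62, 32]), (0.35, [302, 320, 20, 27])]
trough_place [(0.88, [386, 260, 63, 39])]
tray [(0.59, [379, 230, 88, 108])]
```

View pics/scene0.png

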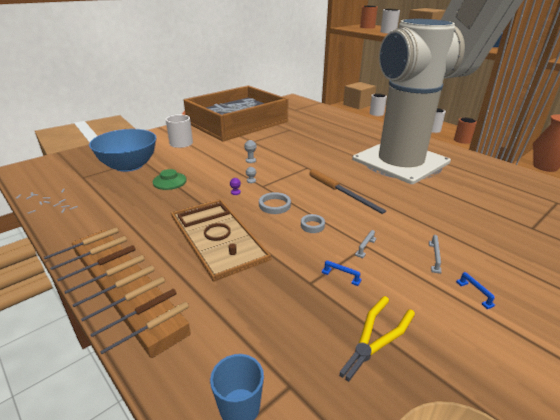

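View pics/side0.png

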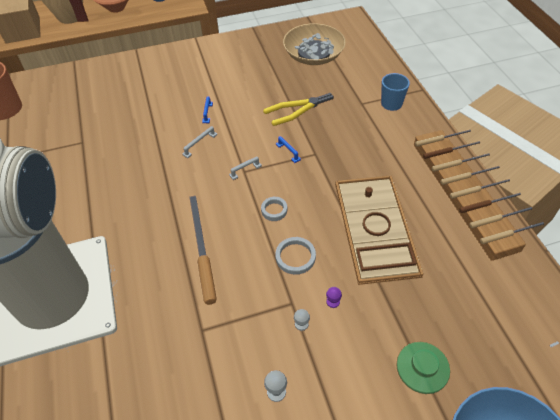

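The scene view shows these pairs (scene / side):
- **Rings:** small ring (312,223) / (274,209); large ring (275,203) / (295,255).
- **Steel knobs:** the smaller at (251,174) / (302,318); the larger at (250,150) / (276,384). The purple decoy is at (235,185) / (334,296).
- **Steel handles:** the shorter at (367,243) / (245,166); the longer at (436,254) / (199,141). The blue ones are decoys.
- **Tray:** post at (233,250), cup at (217,232), trough at (204,215).

I'll triangulate these now.

```bash
cat > h.py <<'E'
from workcell import ctrl,cams
import cv2,numpy as np
from scipy.spatial.transform import Rotation as R
def cam(n,save=None):
    o=ctrl.get_obs(); d=cams.get_image(n)
    if n=="wrist":
        T=np.eye(4);T[:3,:3]=R.from_rotvec(o["orientation"]).as_matrix();T[:3,3]=o["ee_pos"]
        T=T@np.array(d["mount"]); c,r=T[:3,3],T[:3,:3]
    else:
        c=np.array(d["xyz"]); r=d["rotation"]; r=R.from_rotvec(r).as_matrix() if np.size(r)==3 else np.array(r)
    if save: cv2.imwrite(f"pics/{save}.png",d["image"][:,:,::-1])
    return dict(K=np.array(d["camera_matrix"]),c=c,R=r,im=d["image"],o=o)
def ray(C,p): v=C["R"]@np.linalg.solve(C["K"],[p[0],p[1],1.]); return v/np.linalg.norm(v)
def plane(C,p,z): v=ray(C,p); return C["c"]+v*(z-C["c"][2])/v[2]
def tri(obs):
    A=0;b=0
    for C,p in obs:
        v=ray(C,p);M=np.eye(3)-np.outer(v,v);A=A+M;b=b+M@C["c"]
    X=np.linalg.solve(A,b)
    return X,[round(float(np.linalg.norm(np.cross(X-C["c"],ray(C,p)))),1) for C,p in obs]
def proj(C,X): q=C["K"]@(C["R"].T@(np.array(X)-C["c"])); return q[:2]/q[2]
def yaw(o): m=R.from_rotvec(o["orientation"]).as_matrix(); return m
E
python3 - <<'E'
from h import *
S=cam("scene");D=cam("side");np.set_printoptions(precision=1,suppress=True)
P=dict(sring=((312.5,223),(274,209)),lring=((275,203),(295,255)),sknob_ball=((251,172),(302,316)),lknob=((250,146),(275,380)),
shand=((367,241),(245,165)),lhand=((436,252),(199,139)),post=((233,250),(368,192)),cup=((217,232),(376.5,223.5)),trough=((204,214),(386,259)))
for k,(a,b) in P.items():
    X,e=tri([(S,a),(D,b)]);print(k,X,e,np.hypot(X[0],X[1]),plane(D,b,11)[:2])
W=cam("wrist","w0");print(W["c"],W["R"],W["K"][0,0])
for t in ("small_ring","small_knob","short_handle","post_place","cup_place","trough_place"):
    print(t,[(round(b["p"],2),[int(v) for v in b["rect"]]) for b in cams.boxes_of("wrist",t)])
E
```

```text
sring [456.2  65.9   7. ] [0.5, 0.5] 460.9041389396998 [455.7  62.6]
lring [462.3 -57.2   6.3] [0.2, 0.2] 465.87181714740797 [461.6 -60.3]
sknob_ball [ 429.  -195.4   27.5] [0.8, 0.8] 471.3985406437485 [ 432.4 -188.3]
lknob [ 349.6 -297.7   48. ] [0.6, 0.6] 459.22342243778473 [ 351.8 -284.4]
shand [428.8 198.6  17.4] [0.5, 0.5] 472.5893258427549 [430.2 204. ]
lhand [348.5 314.2  15.4] [0.7, 0.7] 469.23007084824826 [348.4 319.6]
post [658.3  37.6  18.2] [0.5, 0.5] 659.3908170279997 [661.8  42.6]
cup [643.7 -41.6  13. ] [0.3, 0.3] 645.0820117488436 [644.8 -40.5]
trough [ 625.9 -124.4   11.1] [1.6, 1.6] 638.1047181198849 [ 627.3 -125.2]
[103.8 621.4 385.2] [[ 0.3  0.9  0.3]
 [ 1.  -0.3 -0.1]
 [ 0.   0.3 -1. ]] 294.4666717238148
small_ring []
small_knob []
short_handle [(0.96, [204, 347, 50, 11])]
post_place []
cup_place []
trough_place []
```

View pics/w0.png

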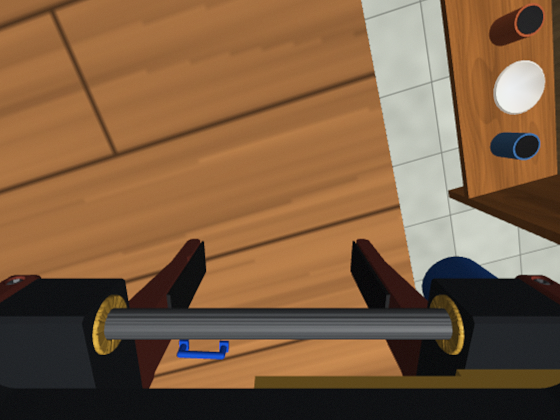

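The wrist view shows only the blue decoy handle at (204,347). The triangulated heights and radii (about 0.47 m) agree with the text. Next I'll measure the handle ends and the tray axis, and confirm the three targets in one enlarged crop.

Run:
```python
from h import *
S=cam("scene");D=cam("side");np.set_printoptions(precision=1,suppress=True)
for n,C in (("scene",S),("side",D)):
  for t in ("short_handle","small_ring","small_knob","cup_place"):
    for b in cams.cut_out(n,t):
        m=b["pixels"].astype(np.uint8); ys,xs=np.nonzero(m)
        if len(xs)<10: continue
        col=C["im"][ys,xs].mean(0)
        z={"short_handle":20,"small_ring":14,"small_knob":28,"cup_place":11}[t]
        X=np.array([plane(C,p,z)[:2] for p in zip(xs,ys)]); c=X.mean(0); u,s,v=np.linalg.svd(X-c,full_matrices=False)
        q=(X-c)@v.T
        print(n,t,round(b["p"],2),col,"c",c,"ext",np.ptp(q,axis=0),"ang",np.degrees(np.arctan2(v[0,1],v[0,0])),[int(k) for k in b["rect"]])
im=D["im"][125:345,185:345,::-1]
cv2.imwrite("pics/crop.png",cv2.resize(im,None,fx=2.7,fy=2.7,interpolation=cv2.INTER_CUBIC))
```

```text
scene short_handle 0.85 [ 52.8  79.4 143.9] c [394.8 421.8] ext [90.2 43.4] ang 62.76607576768845 [476, 289, 37, 39]
scene short_handle 0.61 [ 52.2  84.2 157.9] c [541.  227.2] ext [80.7 43. ] ang 105.64564879600097 [341, 271, 36, 23]
scene short_handle 0.45 [141.8 140.3 140. ] c [435.8 202.5] ext [99.  21.2] ang 17.8071161025207 [365, 243, 17, 27]
scene short_handle 0.21 [132.2 129.  126.6] c [ 330.5 -321.2] ext [165.7  35.1] ang 52.28025329331899 [250, 154, 12, 19]
scene small_ring 0.76 [130.3 129.9 129.8] c [463.1  72.8] ext [73.2 52.5] ang 43.3427326543802 [314, 223, 24, 16]
scene small_knob 0.67 [132.7 135.4 137.6] c [ 436.9 -184.2] ext [87.5 21.9] ang 52.14878592667742 [252, 173, 4, 13]
scene small_knob 0.15 [194.9 162.6 120.5] c [673.8  56.1] ext [110.1  77.4] ang -9.560867788119756 [231, 254, 64, 41]
scene cup_place 0.63 [178.8 147.2 108.5] c [645.3 -40.1] ext [112.2  77.3] ang -10.909342723158263 [217, 234, 60, 34]
side short_handle 0.61 [ 60.2  94.7 164.4] c [535.2 214.5] ext [88.8 26.4] ang -75.63201118966019 [288, 150, 25, 28]
side short_handle 0.6 [ 66.4  96.6 163.4] c [385.4 402.4] ext [88.4 17.8] ang -107.6012186429433 [206, 109, 9, 26]
side short_handle 0.58 [137.4 138.5 135.7] c [427.4 192. ] ext [81.2 33.8] ang -161.58232707412157 [246, 166, 35, 22]
side small_ring 0.72 [137.5 142.  142.4] c [455.3  62.5] ext [61.7 52.9] ang -106.83553879899789 [272, 209, 24, 26]
side small_knob 0.66 [143.7 147.  144.8] c [ 426.8 -201.5] ext [40.3 26.7] ang -108.61393255177796 [303, 320, 20, 24]
side small_knob 0.51 [116.1  66.  141. ] c [ 496.  -177.2] ext [42.  28.4] ang -119.0711467365167 [335, 297, 18, 20]
side cup_place 0.59 [182.4 163.8 131.8] c [641.3 -44.4] ext [112.7  80.3] ang 169.4165599488452 [377, 228, 61, 37]
side cup_place 0.29 [146.6 110.9  72.5] c [634.4 -60.7] ext [261.9 130. ] ang -101.07290255620025 [380, 231, 88, 108]
```

View pics/crop.png

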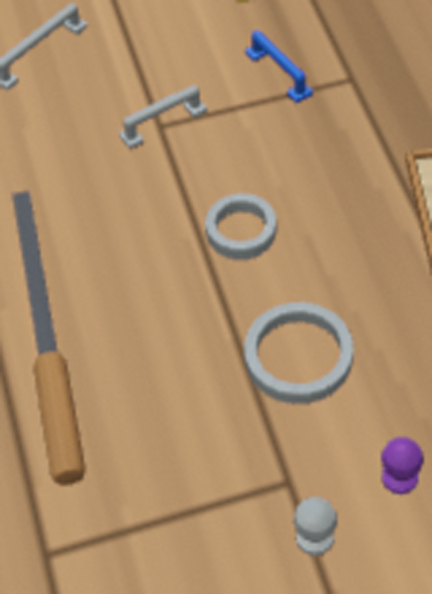

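The crop confirms the steel targets: short handle at (163,115), small ring at (240,226) and small knob at (315,522). The long handle (40,45) and large ring (298,350) are visibly bigger, and the blue and purple things are decoys. I'll move to the short handle now.

>>> move_arm --steps '[[[0, 0, 0], -1, 0], [[0, 0, 0], -1, 0], [[0, 0, 0], -1, 0], [[0, 0, 0], -1, 0], [[0, 0, 0], -1, 0], [[0, 0, 0], -1, 0], [[0, 0, 0], -1, 0]]'

```text
t: 2.33
ee_pos: [178.0, 599.1, 222.7]
orientation: [-0.51, 3.1, -0.0]
ft_force: [-0.1, 0.5, -0.7]
width: 87.8
grasp_force: 0.0
```

>>> move_arm --steps '[[[-0.42, -0.92, 0], 0, 0], [[-0.42, -0.92, 0], 0, 0], [[-0.42, -0.92, 0], 0, 0], [[-0.42, -0.92, 0], 0, 0], [[-0.42, -0.92, 0], 0, 0], [[-0.42, -0.92, 0], 0, 0], [[-0.42, -0.92, 0], 0, 0], [[-0.42, -0.92, 0], 0, 0], [[-0.42, -0.92, 0], 0, 0], [[-0.42, -0.92, 0], 0, 0], [[-0.42, -0.92, 0], 0, 0], [[-0.42, -0.92, 0], 0, 0], [[-0.42, -0.92, 0], 0, 0], [[-0.42, -0.92, 0], 0, 0], [[-0.42, -0.92, 0], 0, 0], [[-0.42, -0.92, 0], 0, 0], [[-0.42, -0.92, 0], 0, 0], [[-0.42, -0.92, 0], 0, 0], [[-0.42, -0.92, 0], 0, 0], [[-0.42, -0.92, 0], 0, 0]]'

```text
t: 4.0
ee_pos: [523.6, 228.2, 222.8]
orientation: [-0.504, 3.101, 0.0]
ft_force: [0.5, 0.0, 0.1]
width: 87.7
grasp_force: 0.0
```

```bash
cat >> h.py <<'E'
def look(t,z,save):
    W=cam("wrist",save); o=W["o"]
    print("tcp",o["ee_pos"].round(1),"psi",round(psi(o),1))
    for b in cams.cut_out("wrist",t):
        ys,xs=np.nonzero(b["pixels"])
        if len(xs)<10: continue
        X=np.array([plane(W,p,z)[:2] for p in zip(xs,ys)]); (c,e,a)=cv2.minAreaRect(X.astype(np.float32))
        print(t,round(b["p"],2),W["im"][ys,xs].mean(0).round(),"mean",X.mean(0).round(1),"rect",np.round(c,1),np.round(e,1),round(a,1),[int(k) for k in b["rect"]])
    return W
def psi(o): m=R.from_rotvec(o["orientation"]).as_matrix(); return np.degrees(np.arctan2(m[1,1],m[0,1]))
def go(xyz,ps=None):
    o=ctrl.get_obs(); m=R.from_rotvec(o["orientation"]).as_matrix(); p=psi(o)
    turn=0 if ps is None else -((ps-p+180)%360-180)
    m2=m@R.from_rotvec([0,0,np.radians(turn)]).as_matrix()
    print("t",round(o["t"],2),"turn units",round(turn/5,2),"then shift units",(m2.T@(np.array(xyz)-o["ee_pos"])/25).round(2),"psi",round(p,1),"tcp",o["ee_pos"].round(1),"q",o["qpos"].round(2))
E
python3 -c '
from h import *
look("short_handle",22,"w1")'
```

```text
tcp [523.6 228.2 222.8] psi 108.5
short_handle 0.77 [144. 146. 143.] mean [427.2 196. ] rect [428.9 196.9] [73.7 18.3] 16.9 [279, 102, 12, 68]
short_handle 0.66 [ 34.  72. 158.] mean [389.3 409.4] rect [391.4 409.9] [80.6 21.1] 69.9 [455, 131, 56, 40]
```

View pics/w1.png

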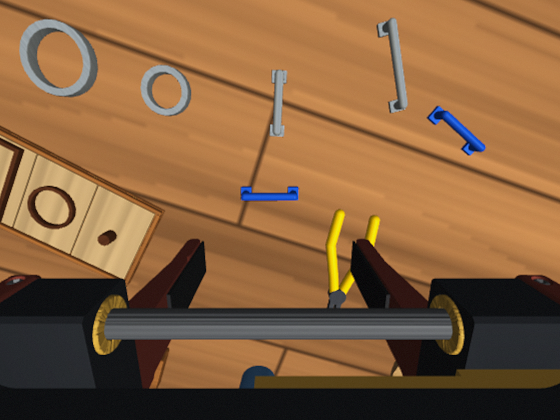

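The wrist view shows the steel short handle upright at (278,102), measured 74 x 18 mm at (429,197) and 17°. The ring is at (165,90), the post at (107,238) and the cup at (51,207).

Run:
```python
from h import *
np.set_printoptions(precision=1,suppress=True)
W=cam("wrist");S=cam("scene");D=cam("side")
for k,(w,a,b) in dict(sring=((165.5,90),(312.5,223),(274,209)),handle=((278.5,102),(367,241),(245,165)),posttop=((103,236),(232.5,246.5),(369,189)),cup=((51.5,206),(217,232),(376.5,223.5))).items():
    print(k,tri([(W,w),(D,b)]),tri([(W,w),(S,a)])[0],plane(W,w,11))
go([429,197.5,60],107.5);go([429,197.5,12],107.5)
```

```text
sring (array([456.5,  64.5,   8.5]), [0.3, 0.3]) [456.3  65.2   7.5] [456.8  65.4  11. ]
handle (array([428.5, 196.7,  19.1]), [0.4, 0.4]) [427.5 197.4  16.4] [427.6 196.6  11. ]
posttop (array([655.9,  33.6,  31.6]), [2.1, 2.1]) [656.4  32.3  24.5] [665.3  23.9  11. ]
cup (array([642.2, -43.9,  16.1]), [0.5, 0.5]) [642.7 -44.7  12.1] [644.2 -47.2  11. ]
t 4.25 turn units 0.18 then shift units [ 3.9 -0.1  6.5] psi 108.4 tcp [522.3 229.4 222.5] q [ 0.4  0.3  1.8  0.   1.1 -1.5]
t 4.25 turn units 0.18 then shift units [ 3.9 -0.1  8.4] psi 108.4 tcp [522.3 229.4 222.5] q [ 0.4  0.3  1.8  0.   1.1 -1.5]
```

>>> move_arm --steps '[[[0.98, 0, 0], 0.2, 0], [[1, 0, 0], 0, 0], [[1, 0, 0.2], 0, 0], [[1, 0, 0.2], 0, 0], [[0, 0, 1], 0, 0], [[0, 0, 1], 0, 0], [[0, 0, 1], 0, 0], [[0, 0, 1], 0, 0], [[0, 0, 1], 0, 0], [[0, 0, 1], 0, 0], [[0, 0, 1], 0, 0], [[0, 0, 0.5], 0, 0], [[0, 0, 0.5], 0, 0], [[0, 0, 0], 0, 0]]'

```text
t: 5.42
ee_pos: [425.9, 199.3, 10.9]
orientation: [0.479, -3.101, 0.001]
ft_force: [-1.2, 1.0, -0.2]
width: 87.5
grasp_force: 0.0
```

>>> move_arm --steps '[[[0, 0, 0], 0, 1], [[0, 0, 0], 0, 1], [[0, 0, 0], 0, 1], [[0, 0, 0], 0, 1], [[0, 0, 0], 0, 1], [[0, 0, 0], 0, 1], [[0, 0, 0], 0, 1], [[0, 0, 0], 0, 1], [[0, 0, 0], 0, 1], [[0, 0, 0], 0, 1]]'

```text
t: 6.25
ee_pos: [428.0, 198.9, 12.7]
orientation: [0.477, -3.105, -0.0]
ft_force: [-0.1, 0.3, 0.0]
width: 24.4
grasp_force: 0.0
```

>>> move_arm --steps '[[[0, 0, 0], 0, 1], [[0, 0, 0], 0, 1], [[0, 0, 0], 0, 1], [[0, 0, 0], 0, 1], [[0, 0, 0], 0, 1], [[0, 0, 0], 0, 1]]'

```text
t: 6.75
ee_pos: [427.9, 199.0, 12.6]
orientation: [0.477, -3.105, 0.0]
ft_force: [0.5, -0.1, -0.0]
width: 9.1
grasp_force: 30.0
```

>>> move_arm --steps '[[[0, 0, -0.4], 0, 1], [[0, 0, -1], 0, 1], [[0, 0, -1], 0, 1], [[0, 0, -1], 0, 1], [[0, 0, -1], 0, 1]]'

```text
t: 7.17
ee_pos: [427.6, 198.8, 124.3]
orientation: [0.476, -3.105, 0.0]
ft_force: [0.1, -0.0, -1.1]
width: 9.3
grasp_force: 30.0
```

```bash
python3 -c '
from h import *
print(ctrl.get_obs()["width"]);go([625.9,-124.4,120],79)'
```

```text
9.285377283152469
t 7.17 turn units 5.69 then shift units [-10.25 -11.18   0.17] psi 107.4 tcp [427.6 198.8 124.3] q [ 0.41  0.36  2.03  0.    0.75 -1.47]
```

>>> move_arm --steps '[[[0, 0, 0], 1, 1], [[0, 0, 0], 1, 1], [[0, 0, 0], 1, 1], [[0, 0, 0], 1, 1], [[0, 0, 0], 1, 1], [[0, 0, 0], 0.7, 1]]'

```text
t: 7.67
ee_pos: [427.8, 198.9, 123.4]
orientation: [0.309, 3.126, 0.0]
ft_force: [0.0, 0.7, -1.1]
width: 9.2
grasp_force: 30.0
```

>>> move_arm --steps '[[[-0.71, -0.56, 0], 0, 1], [[-0.71, -0.56, 0], 0, 1], [[-0.71, -0.56, 0], 0, 1], [[-0.71, -0.56, 0], 0, 1], [[-0.71, -0.56, 0], 0, 1], [[-0.71, -0.56, 0], 0, 1], [[-0.71, -0.56, 0], 0, 1], [[-0.71, -0.56, 0], 0, 1], [[-0.71, -0.56, 0], 0, 1], [[-0.71, -0.56, 0], 0, 1], [[-0.71, -0.56, 0], 0, 1], [[-0.71, -0.56, 0], 0, 1], [[-0.71, -0.56, 0], 0, 1], [[-0.71, -0.56, 0], 0, 1], [[-0.71, -0.56, 0], 0, 1], [[-0.71, -0.56, 0], 0, 1], [[-0.71, -0.56, 0], 0, 1], [[-0.71, -0.56, 0], 0, 1], [[-0.71, -0.56, 0], 0, 1], [[-0.71, -0.56, 0], 0, 1]]'

```text
t: 9.33
ee_pos: [723.0, -144.7, 123.2]
orientation: [-0.302, -3.126, -0.0]
ft_force: [-0.0, 0.5, -0.5]
width: 9.0
grasp_force: 30.0
```

Run:
```python
from h import *
W=look("trough_place",11,"w2")
look("cup_place",11,None);look("post_place",11,None)
go([626,-124,40],79)
```

```text
tcp [ 723.  -144.7  123.2] psi 78.9
trough_place 0.7 [192. 157. 108.] mean [ 624.2 -120.6] rect [ 627.8 -121. ] [ 78.7 112.6] 78.8 [280, 97, 95, 136]
tcp [ 724.3 -146.5  123.4] psi 78.8
cup_place 0.74 [201. 167. 116.] mean [639.8 -42.8] rect [643.1 -43.8] [ 79.4 111.1] 78.8 [378, 93, 101, 137]
tcp [ 722.2 -144.   122.7] psi 78.9
post_place 0.67 [207. 174. 121.] mean [655.1  35.1] rect [658.3  34.8] [ 80.7 110.9] 78.9 [465, 95, 110, 135]
t 9.63 turn units -0.01 then shift units [3.9  0.02 3.31] psi 79.0 tcp [ 721.8 -143.1  122.7] q [-0.21  0.69  1.42  0.    1.04 -1.59]
```

View pics/w2.png

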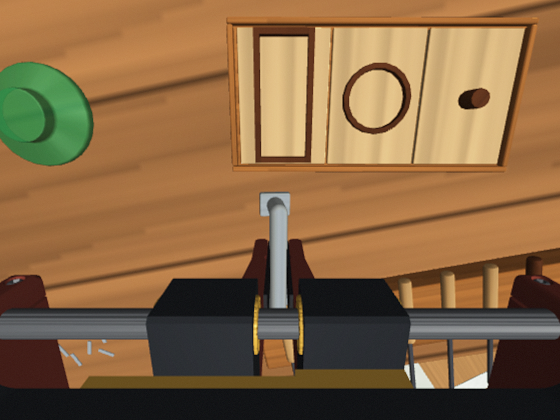

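The wrist view shows the handle held firmly at (277,220). The trough is at (284,96), the cup at (377,97) and the post at (475,98), evenly spaced about 79 mm apart with the tray at -11°. I'll place the handle.

>>> move_arm --steps '[[[1, 0.16, 0], 0, 1], [[1, 0, 0], 0, 1], [[1, 0, 0], 0, 1], [[0.95, 0, 0], 0, 1], [[0, 0, 1], 0, 1], [[0, 0, 1], 0, 1], [[0, 0, 1], 0, 1], [[0, 0, 0.5], 0, 1], [[0, 0, 0.3], 0, 1], [[0, 0, 0.16], 0, 1], [[0, 0, 0], 0, 1], [[0, 0, 0], 0, 1]]'

```text
t: 10.63
ee_pos: [627.3, -121.0, 24.6]
orientation: [0.302, 3.126, -0.0]
ft_force: [-0.5, -0.5, 0.0]
width: 9.1
grasp_force: 30.0
```

Run:
```python
from h import *
o=ctrl.get_obs();print(o["ft_force"],o["ee_pos"],o["width"])
D=cam("side");S=cam("scene")
a=D["im"][170:290,320:440,::-1];b=S["im"][180:300,150:270,::-1]
cv2.imwrite("pics/chk.png",cv2.resize(np.hstack([a,b]),None,fx=3.3,fy=3.3,interpolation=cv2.INTER_CUBIC))
```

```text
[-0.46073305 -0.52925463  0.02966202] [ 627.32999559 -120.99486565   24.61159461] 9.062241020805878
```

View pics/chk.png

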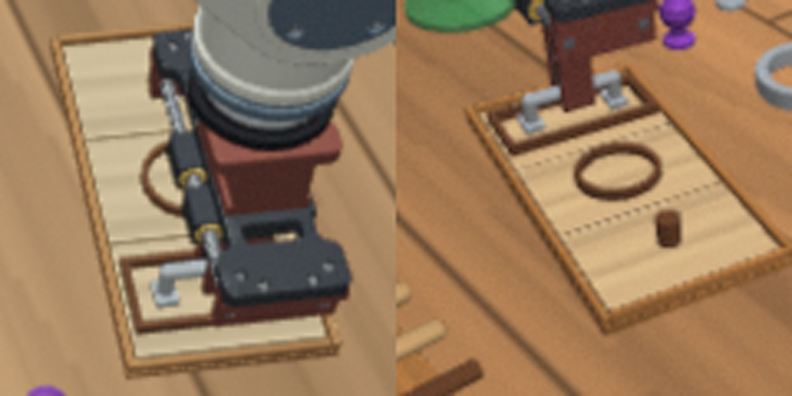

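>>> move_arm --steps '[[[0, 0, 0.02], 0, 0.65], [[0, 0, 0], 0, 0.65], [[0, 0, 0], 0, 0.65], [[0, 0, 0], 0, 0.65], [[0, 0, 0], 0, 0.65], [[0, 0, -0.3], 0, 0.65], [[0, 0, -0.7], 0, 0.65], [[0, 0, -1], 0, 0.5], [[0, 0, -1], 0, 0], [[0, 0, -1], 0, 0]]'

```text
t: 11.57
ee_pos: [626.4, -121.0, 124.6]
orientation: [-0.302, -3.127, -0.0]
ft_force: [-0.0, -0.3, -0.3]
width: 47.0
grasp_force: 0.0
```

>>> move_arm --steps '[[[0, 0, -0.5], 1, 0], [[0, 0, 0], 1, 0], [[0, 0, 0], 1, 0], [[0, 0, 0], 1, 0], [[0, 0, 0], 1, 0], [[0, 0, 0], 1, 0], [[0, 0, 0], 1, 0], [[0, 0, 0], 1, 0], [[0, 0, 0], 1, 0], [[0, 0, 0], 1, 0], [[0, 0, 0], 1, 0], [[0, 0, 0], 1, 0], [[0, 0, 0], 1, 0], [[0, 0, 0], 1, 0], [[0, 0, 0], 1, 0], [[0, 0, 0], 1, 0], [[0, 0, 0], 1, 0], [[0, 0, 0], 1, 0]]'

```text
t: 13.07
ee_pos: [626.6, -121.0, 136.3]
orientation: [2.429, 1.992, 0.0]
ft_force: [-0.5, 0.9, -0.6]
width: 87.8
grasp_force: 0.0
```

Run:
```python
from h import *
W=look("short_handle",33,"w3")
D=cam("side"); print("chisel",plane(D,(192,200),5),plane(D,(205,250),5),plane(D,(212,298),10))
go([456.4,64.9,60],-11)
```

```text
tcp [ 626.6 -121.   136.3] psi -11.3
short_handle 0.86 [145. 150. 149.] mean [ 626.2 -120.9] rect [ 626.7 -118.9] [18.5 71.3] 78.7 [279, 208, 74, 21]
chisel [296.08746469 146.85431856   5.        ] [295.47802324  11.57061095   5.        ] [ 285.22664662 -100.69611699   10.        ]
t 13.22 turn units 0.02 then shift units [ 6.   -8.1   3.04] psi -10.9 tcp [ 626.6 -121.   136.2] q [-0.21  0.54  1.66 -0.    0.94 -0.02]
```

>>> move_arm --steps '[[[0.5, -0.675, 0], 0, 0], [[0.5, -0.675, 0], 0, 0], [[0.5, -0.675, 0], 0, 0], [[0.5, -0.675, 0], 0, 0], [[0.5, -0.675, 0], 0, 0], [[0.5, -0.675, 0], 0, 0], [[0.5, -0.675, 0], 0, 0], [[0.5, -0.675, 0], 0, 0], [[0.5, -0.675, 0], 0, 0], [[0.5, -0.675, 0], 0, 0], [[0.5, -0.675, 0], 0, 0], [[0.5, -0.675, 0], 0, 0], [[0, 0, 1], 0, 0], [[0, 0, 1], 0, 0], [[0, 0, 1], 0, 0], [[0, 0, 0], 0, 0]]'

```text
t: 14.55
ee_pos: [454.1, 64.9, 57.8]
orientation: [-2.42, -1.999, 0.008]
ft_force: [-1.0, -0.4, -0.1]
width: 87.6
grasp_force: 0.0
```

Run:
```python
from h import *
W=look("small_ring",12,"w4")
go([456.4,64.9,3.5],-11)
```

```text
tcp [454.1  64.9  57.8] psi -10.9
small_ring 0.87 [136. 141. 142.] mean [456.3  66. ] rect [456.2  66.1] [58.1 55.8] 79.3 [283, 226, 72, 75]
t 14.65 turn units 0.01 then shift units [0.   0.01 2.28] psi -11.0 tcp [456.1  65.   60.6] q [ 0.12  0.47  2.08 -0.    0.6   0.31]
```

View pics/w4.png

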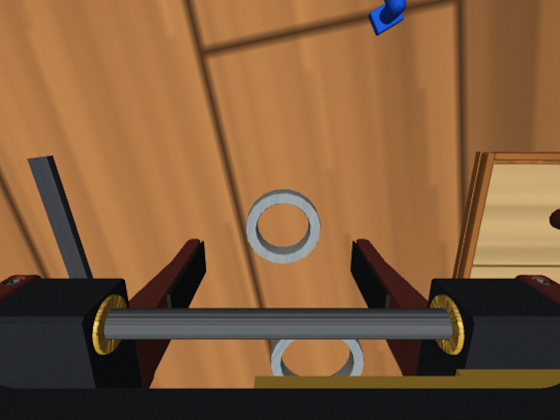

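The ring at (283,226) measures 56–58 mm, so it is the small one, and it sits centred between the fingers. I'll descend and grip.

>>> move_arm --steps '[[[0.03, 0, 0.8], 0, 0], [[0, 0, 0.8], 0, 0], [[0, 0, 0.4], 0, 0], [[0, 0, 0.25], 0, 0], [[0, 0, 0], 0, 1], [[0, 0, 0], 0, 1], [[0, 0, 0], 0, 1], [[0, 0, 0], 0, 1], [[0, 0, 0], 0, 1], [[0, 0, 0], 0, 1], [[0, 0, 0], 0, 1], [[0, 0, 0], 0, 1], [[0, 0, 0], 0, 1]]'

```text
t: 15.73
ee_pos: [457.2, 65.8, 5.0]
orientation: [2.425, 1.997, 0.001]
ft_force: [-1.2, -0.3, 6.7]
width: 55.7
grasp_force: 30.0
```

>>> move_arm --steps '[[[0, 0, -0.4], 0, 1], [[0, 0, -1], 0, 1], [[0, 0, -1], 0, 1], [[0, 0, -1], 0, 1]]'

```text
t: 16.07
ee_pos: [456.1, 65.7, 90.6]
orientation: [-2.424, -1.997, 0.002]
ft_force: [0.5, 0.1, -0.7]
width: 55.6
grasp_force: 30.0
```

Run:
```python
from h import *
print(ctrl.get_obs()["width"])
go([658.3,34.8,88],-11)
```

```text
55.6458617907514
t 16.07 turn units -0.01 then shift units [0.33 8.17 0.1 ] psi -11.0 tcp [456.1  65.7  90.6] q [ 0.12  0.41  2.07 -0.    0.67  0.31]
```

>>> move_arm --steps '[[[0.03, 0.9, 0], 0, 1], [[0.03, 0.9, 0], 0, 1], [[0.03, 0.9, 0], 0, 1], [[0.03, 0.9, 0], 0, 1], [[0.03, 0.9, 0], 0, 1], [[0.03, 0.9, 0], 0, 1], [[0.03, 0.9, 0], 0, 1], [[0.03, 0.9, 0], 0, 1], [[0.09, 0.97, 0], 0, 1], [[0, 0, 1], 0, 1], [[0, 0, 0.5], 0, 1], [[0, 0, 0], 0, 1]]'

```text
t: 17.07
ee_pos: [655.5, 34.6, 48.8]
orientation: [-2.422, -1.995, 0.009]
ft_force: [-0.0, -0.1, -1.3]
width: 55.9
grasp_force: 30.0
```

Run:
```python
from h import *
W=look("small_ring",60,"w5")
go([658.3,34.8,17],-11)
```

```text
tcp [655.5  34.6  48.8] psi -11.0
small_ring 0.81 [146. 152. 153.] mean [654.6  37.1] rect [654.9  37.3] [58.4 54.5] 56.9 [279, 257, 96, 98]
t 17.17 turn units -0.01 then shift units [0.01 0.05 1.37] psi -11.0 tcp [657.1  34.8  51.3] q [ 0.03  0.69  1.63 -0.    0.82  0.23]
```

View pics/w5.png

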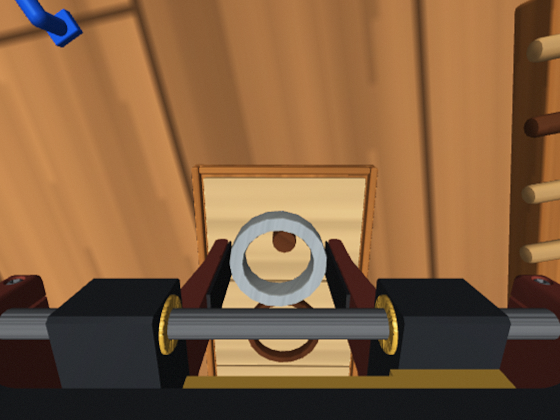

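Run:
```python
from h import *
W=cam("wrist"); print(W["o"]["ee_pos"])
print("post top",plane(W,(284.5,238.5),31),"ring ctr",plane(W,(279,257),56))
```

```text
[657.09975255  34.78605522  51.32758119]
post top [660.88239236  37.38562992  31.        ] ring ctr [656.98779062  36.55278653  56.        ]
```

The ring is flat in the grip at (279,257), with the post top showing inside it at (284,239), about 3 mm off centre. I'll correct that and lower it.

>>> move_arm --steps '[[[0.03, 0.11, 0.3], 0, 1], [[0, 0, 0.5], 0, 1], [[0, 0, 0.35], 0, 1], [[0, 0, 0.2], 0, 1], [[0, 0, 0], 0, 1]]'

```text
t: 17.63
ee_pos: [660.6, 34.9, 16.6]
orientation: [-2.424, -1.997, 0.003]
ft_force: [-0.4, -0.1, -0.1]
width: 55.3
grasp_force: 30.0
```

>>> move_arm --steps '[[[0, 0, 0.02], 0, 0.25], [[0, 0, 0], 0, 0.25], [[0, 0, 0], 0, 0.25], [[0, 0, 0], 0, 0.25], [[0, 0, -0.4], 0, 0.25], [[0, 0, -1], 0, 0.25], [[0, 0, -1], 0, 0], [[0, 0, -1], 0, 0], [[0, 0, -0.8], 0, 0], [[0, 0, 0], 0, 0]]'

```text
t: 18.47
ee_pos: [664.7, 35.0, 128.4]
orientation: [2.421, 1.994, 0.011]
ft_force: [0.4, -0.2, 0.5]
width: 86.4
grasp_force: 0.0
```

Run:
```python
from h import *
W=look("small_ring",25,"w6")
go([428.5,-196,110],-11)
```

```text
tcp [664.7  35.  128.4] psi -11.1
small_ring 0.59 [149. 154. 155.] mean [659.3  35.9] rect [659.2  35.8] [55.8 54.9] 33.8 [274, 207, 58, 60]
t 18.57 turn units -0.01 then shift units [-10.85  -7.41   0.54] psi -11.0 tcp [662.2  34.9 124.1] q [ 0.03  0.59  1.6  -0.    0.94  0.23]
```

View pics/w6.png

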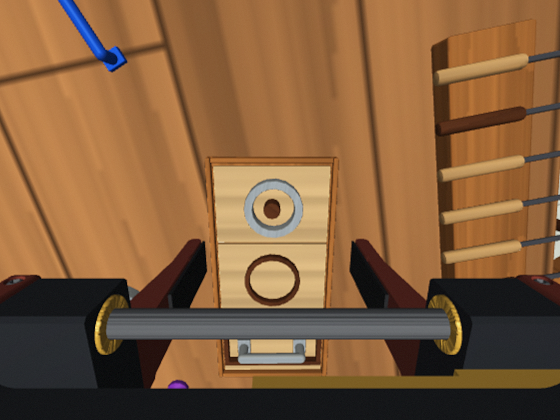

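The ring lies flat round the post at (273,208), and the handle stands in the trough at (272,353). Next is the small knob. I'll turn so the fingers keep clear of the purple one.

>>> move_arm --steps '[[[0, 0, 0], 1, 0.3], [[0, 0, 0], 1, 0.3], [[0, 0, 0], 1, 0.3], [[0, 0, 0], 1, 0.3], [[0, 0, 0], 1, 0.3], [[0, 0, 0], 1, 0.3], [[0, 0, 0], 1, 0.3], [[0, 0, 0], 1, 0.3], [[0, 0, 0], 1, 0.3], [[0, 0, 0], 1, 0.3]]'

```text
t: 19.4
ee_pos: [660.4, 34.9, 120.8]
orientation: [-3.043, -0.779, 0.005]
ft_force: [-0.7, -0.4, 0.3]
width: 61.4
grasp_force: 0.0
```

Run:
```python
from h import *
go([428.5,-196,115])
```

```text
t 19.4 turn units 0.0 then shift units [-12.57   3.65   0.26] psi -61.3 tcp [660.4  34.9 120.8] q [ 0.03  0.6   1.6  -0.    0.94  1.1 ]
```

>>> move_arm --steps '[[[-0.9, 0.26, 0], 0, 0.3], [[-0.9, 0.26, 0], 0, 0.3], [[-0.9, 0.26, 0], 0, 0.3], [[-0.9, 0.26, 0], 0, 0.3], [[-0.9, 0.26, 0], 0, 0.3], [[-0.9, 0.26, 0], 0, 0.3], [[-0.9, 0.26, 0], 0, 0.3], [[-0.9, 0.26, 0], 0, 0.3], [[-0.9, 0.26, 0], 0, 0.3], [[-0.9, 0.26, 0], 0, 0.3], [[-0.9, 0.26, 0], 0, 0.3], [[-0.9, 0.26, 0], 0, 0.3], [[-0.9, 0.26, 0], 0, 0.3], [[-0.9, 0.26, 0], 0, 0.3], [[0, 0, 0], 0, 0.3]]'

```text
t: 20.65
ee_pos: [426.4, -198.2, 121.3]
orientation: [-3.04, -0.781, 0.006]
ft_force: [0.8, 0.4, 0.1]
width: 61.3
grasp_force: 0.0
```

Run:
```python
from h import *
W=look("small_knob",28,"w7")
D=cam("side")
for b in cams.boxes_of("wrist","small_knob"): print(b["p"],b["rect"],plane(W,b["rect"][:2],30),tri([(W,b["rect"][:2]),(D,(302,316))]))
go([428.5,-196,11])
```

```text
tcp [ 426.4 -198.2  121.3] psi -61.2
small_knob 0.84 [138. 142. 140.] mean [ 428.4 -197.4] rect [ 428.6 -197.2] [32.9 28.2] 28.9 [281, 206, 34, 34]
small_knob 0.7 [105.  42. 140.] mean [ 498.  -173.6] rect [ 498.  -173.7] [28.1 28.5] 28.8 [294, 124, 35, 37]
0.72 [280.9, 207.9, 32.9, 34.4] [ 429.62477949 -198.02565962   30.        ] (array([ 429.44733408, -197.68875177,   30.73247001]), [0.4, 0.4])
0.72 [297.4, 124.3, 39.2, 36.6] [ 499.20089498 -175.08962299   30.        ] (array([ 471.24237656, -170.93701472,  -42.94658839]), [30.8, 30.8])
0.44 [299.9, 17.8, 70.7, 33.4] [ 566.98197845 -138.30426581   30.        ] (array([ 499.04324383, -161.10361464,   20.18638258]), [71.4, 71.4])
t 20.85 turn units 0.0 then shift units [-0.04 -0.06  4.45] psi -61.0 tcp [ 430.2 -196.8  122.2] q [-0.45  0.36  2.03  0.    0.75  0.61]
```

View pics/w7.png

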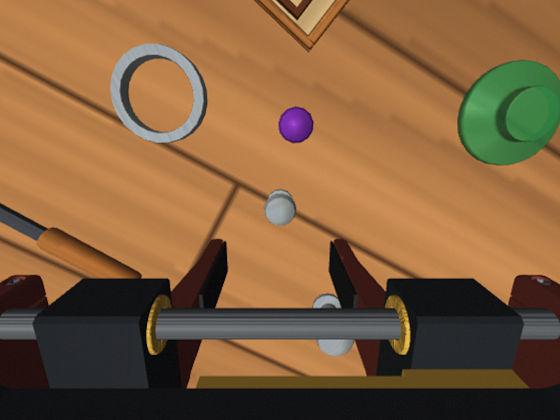

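The wrist view shows the small steel knob (30 mm ball) at (281,207). The purple one is at (296,125), and the large knob at (333,325) is clear of the grasp. I'll descend.

>>> move_arm --steps '[[[-0.04, 0, 1], 0, 0.3], [[0, 0, 1], 0, 0.3], [[0, 0, 1], 0, 0.3], [[0, 0, 0.8], 0, 0.3], [[0, 0, 0.4], 0, 0.3], [[0, 0, 0.25], 0, 0.3], [[0, 0, 0], 0, 0.3], [[0, 0, 0], 0, 1], [[0, 0, 0], 0, 1], [[0, 0, 0], 0, 1], [[0, 0, 0], 0, 1], [[0, 0, 0], 0, 1], [[0, 0, 0], 0, 1], [[0, 0, 0], 0, 1], [[0, 0, 0], 0, 1], [[0, 0, 0], 0, 1]]'

```text
t: 22.18
ee_pos: [429.6, -198.0, 11.9]
orientation: [3.041, 0.785, 0.001]
ft_force: [-0.3, -0.8, 6.3]
width: 27.5
grasp_force: 30.0
```

>>> move_arm --steps '[[[0, 0, -0.4], 0, 1], [[0, 0, -1], 0, 1], [[0, 0, -1], 0, 1], [[0, 0, -1], 0, 1]]'

```text
t: 22.52
ee_pos: [428.5, -197.3, 97.5]
orientation: [-3.041, -0.785, 0.002]
ft_force: [0.9, 0.3, -0.3]
width: 27.1
grasp_force: 30.0
```

Run:
```python
from h import *
print(ctrl.get_obs()["width"])
go([643.3,-43,95])
```

```text
27.135717532523106
t 22.52 turn units 0.0 then shift units [10.51 -1.24  0.09] psi -61.0 tcp [ 428.5 -197.3   97.5] q [-0.46  0.41  2.04  0.    0.69  0.61]
```

>>> move_arm --steps '[[[0.875, -0.103, 0], 0, 1], [[0.875, -0.103, 0], 0, 1], [[0.875, -0.103, 0], 0, 1], [[0.875, -0.103, 0], 0, 1], [[0.875, -0.103, 0], 0, 1], [[0.875, -0.103, 0], 0, 1], [[0.875, -0.103, 0], 0, 1], [[0.875, -0.103, 0], 0, 1], [[0.875, -0.103, 0], 0, 1], [[0.875, -0.103, 0], 0, 1], [[0.875, -0.103, 0], 0, 1], [[0.875, -0.103, 0], 0, 1], [[0, 0, 0.8], 0, 1], [[0, 0, 0.8], 0, 1], [[0, 0, 0], 0, 1]]'

```text
t: 23.77
ee_pos: [641.2, -42.9, 53.3]
orientation: [-3.04, -0.786, 0.009]
ft_force: [-1.4, 0.9, -0.7]
width: 27.0
grasp_force: 30.0
```

Run:
```python
from h import *
W=cam("wrist");D=cam("side");S=cam("scene")
go([643.3,-43,23])
a=D["im"][150:290,310:450,::-1];b=S["im"][150:290,150:290,::-1]
im=cv2.resize(np.hstack([a,b]),None,fx=2.0,fy=2.0,interpolation=cv2.INTER_CUBIC)
w=W["im"][130:410,140:420,::-1]
cv2.imwrite("pics/k.png",cv2.resize(np.hstack([im,w]),(795,265)))
```

```text
t 23.92 turn units 0.0 then shift units [-0.   -0.03  1.36] psi -61.1 tcp [643.8 -43.7  57.1] q [-0.09  0.66  1.67  0.    0.81  0.98]
```

View pics/k.png

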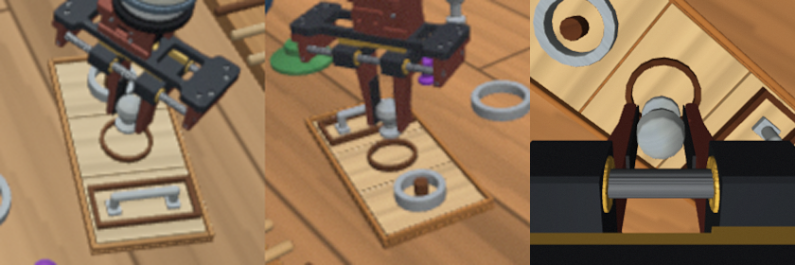

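The knob hangs upright over the cup, between the fingers and above the cup ring in all three views. I'll lower it.

>>> move_arm --steps '[[[0, 0, 0.4], 0, 1], [[0, 0, 0.4], 0, 1], [[0, 0, 0.3], 0, 1], [[0, 0, 0.16], 0, 1], [[0, 0, 0.06], 0, 1], [[0, 0, 0], 0, 1], [[0, 0, 0], 0, 1]]'

```text
t: 24.5
ee_pos: [643.9, -43.6, 23.3]
orientation: [-3.042, -0.785, 0.0]
ft_force: [-0.3, 0.3, -1.3]
width: 27.1
grasp_force: 30.0
```

>>> move_arm --steps '[[[0, 0, 0.03], 0, 1], [[0, 0, 0], 0, 1], [[0, 0, 0], 0, 1]]'

```text
t: 24.75
ee_pos: [644.2, -43.6, 23.0]
orientation: [3.042, 0.785, 0.001]
ft_force: [-0.9, 0.0, 3.6]
width: 27.4
grasp_force: 30.0
```

Run:
```python
from h import *
D=cam("side");S=cam("scene");print(ctrl.get_obs()["ft_force"])
b=S["im"][190:270,170:270,::-1]
cv2.imwrite("pics/k2.png",cv2.resize(b,None,fx=5,fy=5,interpolation=cv2.INTER_CUBIC))
```

```text
[-1.61381866 -0.01322394  3.35794307]
```

View pics/k2.png

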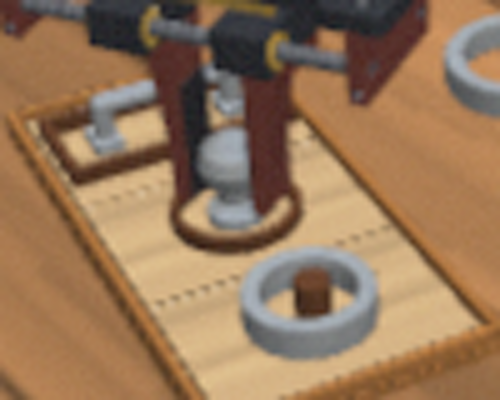

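The knob's foot is touching the cup floor (force about 3.5 N) and it is upright inside the ring at (232,212). I'll release and retreat straight up.

>>> move_arm --steps '[[[0, 0, 0], 0, 0.5], [[0, 0, 0], 0, 0.5], [[0, 0, 0], 0, 0.5], [[0, 0, 0], 0, 0.5], [[0, 0, 0], 0, 0.5], [[0, 0, 0], 0, 0.5], [[0, 0, -0.4], 0, 0.5], [[0, 0, -1], 0, 0.5], [[0, 0, -1], 0, 0.5], [[0, 0, -1], 0, 0.5], [[0, 0, -1], 0, 0.5], [[0, 0, -1], 0, 0.5], [[-1, 0, 0], 0, 0.5], [[-1, 0, 0], 0, 0.5], [[-1, 0, 0], 0, 0.5], [[-1, 0, 0], 0, 0.5], [[0, 0, 0], 0, 0.5], [[0, 0, 0], 0, 0.5]]'

```text
t: 26.35
ee_pos: [555.9, -92.5, 158.6]
orientation: [3.042, 0.783, 0.001]
ft_force: [-0.1, 0.4, -0.2]
width: 43.9
grasp_force: 0.0
```

Run:
```python
from h import *
W=look("small_knob",39,"w9");look("small_ring",25,None);look("short_handle",33,None)
D=cam("side");S=cam("scene")
a=D["im"][170:290,320:440,::-1];b=S["im"][180:300,150:270,::-1];w=W["im"][20:260,160:400,::-1]
cv2.imwrite("pics/fin.png",np.hstack([cv2.resize(i,(265,265),interpolation=cv2.INTER_CUBIC) for i in (a,b,w)]))
P=dict(lring=((275,203),(295,255)),lknob=((250,146),(275,380)),lhand=((436,252),(199,139)))
for n in ("scene","side"):
  for t in ("large_ring","large_knob","long_handle"): print(n,t,[[int(v) for v in q["rect"]] for q in cams.boxes_of(n,t)])
```

```text
tcp [555.9 -92.5 158.6] psi -61.1
small_knob 0.86 [126.  53. 159.] mean [ 500.9 -161.5] rect [ 500.5 -160.9] [39.1 12.5] 39.6 [313, 275, 15, 31]
small_knob 0.68 [144. 149. 147.] mean [642.  -43.3] rect [642.  -43.6] [27.8 27.9] 28.9 [278, 96, 35, 30]
tcp [557.5 -91.9 158.5] psi -61.1
small_ring 0.59 [144. 148. 148.] mean [659.9  35.9] rect [658.9  34.6] [56.6 57.3] 28.9 [210, 35, 65, 71]
tcp [557.5 -91.6 158. ] psi -61.0
short_handle 0.88 [ 33.  62. 131.] mean [552.7 173.3] rect [552.3 174.5] [17.  26.1] 15.2 [16, 68, 33, 19]
short_handle 0.81 [158. 162. 160.] mean [ 626.2 -121.1] rect [ 625.4 -119.2] [18.8 72.9] 79.6 [339, 155, 61, 69]
scene large_ring [[275, 201, 33, 22]]
scene large_knob [[251, 153, 8, 19], [220, 239, 97, 82]]
scene long_handle [[434, 254, 14, 38]]
side large_ring [[296, 256, 42, 32]]
side large_knob [[276, 385, 21, 33]]
side long_handle [[202, 142, 30, 32]]
```

View pics/fin.png

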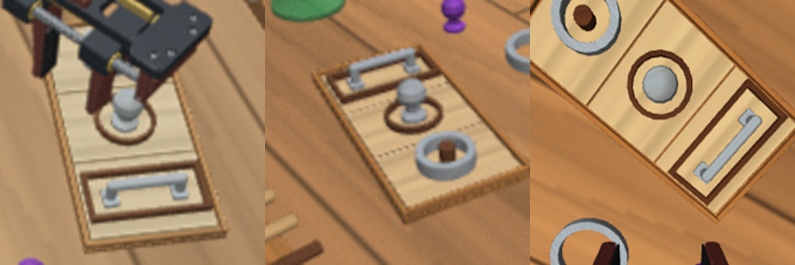

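All three mounts stand in their places: ring round the post, knob in the cup, handle in the trough. The look-alikes are where they started, so I'm handing the job in.

```bash
python3 -c '
from workcell import ctrl
print(ctrl.close_job())'
```

```text
the job is handed in; nothing more can be done
None
```

The job is handed in: the small ring is flat over the post, the small knob is upright in the cup and the short handle is on its feet in the trough, each within about 3 mm of centre by the last pictures, with the look-alikes untouched, after about 27 s; the interface did not report a verdict.

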